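# Swing the scale rule beside the red-capped jar

### The arm

A 6-joint arm with a two-finger parallel gripper is mounted at the origin on the work surface. World frame = base frame: x ahead of the robot, y to its left, z up, the work surface at z = 0. Lengths are in m, angles in rad, forces in N, time in s.
With the tool pointing down it reaches from about 0.25 to 0.775 m from the base axis. Payload 4 kg.
Tool frame: the origin (TCP) lies at the very end of the fingers, on their centre line; the grasp point (between the pads) lies env.pinch_z behind it (env.pinch_z is the distance from the TCP to the grasp point, in m); z points along the fingers, y is the direction in which the jaws open and shut (so a half turn about z gives the same grasp; the last joint's range is limited). The gripper opens to 85 mm and grips with 20 to 120 N. Pads are 22 mm wide; open, the fingers measure 114 mm over their backs; the gripper's body (76 mm by 85 mm) begins 54 mm behind the grasp point. The pads swing forward as they close: fully open they stand 13 mm farther back than shut.
Start: joints at [-1.402, 0.087, 1.371, -0, 1.684, -0.103], TCP at [0.148, -0.53, 0.231] pointing down, gripper open.
Joint ranges: [-3.1, 3.1], [-0.76, 2.03], [0.27, 2.55], [-1.08, 4.22], [0.17, 2.65], [-2.57, 2.57]. Speed limits (rad/s): [2.79, 2.79, 3.14, 3.14, 3.14, 3.14].

### API

Orientations are given as a unit quaternion [x, y, z, w].
In Python, from rig import env, vision gives the robot as it stands.
- The arm moves only by the tool step_arm, never from a script. Its argument "commands" is a list of rows, each an object of numbers: "x", "y", "z": the shift along the tool's x, y, z in units of 50 mm (1.0 is 50 mm); "yaw": the turn about the tool's z in degrees. In form: [{"x": .., "y": .., "z": .., "yaw": ..}, ...]. A call has exactly 5 rows; each row shifts and turns the commanded pose from where the row before left it, along the tool's axes as they then stand; what a row does not reach is not made up. A row lasts 1/10 s, in which the tool goes at most 50 mm and 8.59 degrees, less where a joint would pass 70% of its speed; a pose out of reach is approached as far as the arm can. A call is refused whole if a number of a shift passes 1 or a number of a turn 8.59, either way. A call with a gripper value outside its range is refused whole. "claw" is the finger opening in mm, from 0 to 85.4, set as the call begins (left out, the last holds). The fingers move at their own pace and stop on an object; "newtons" is the grip in N (left out, the last holds). Time passes only in rows, so rows that do not move let the fingers close, or fill a call up. It gives the time, the measured TCP pose, the force and the opening at its end, in the units of the state.
- env.get_state(): the state, without advancing time (a new reading comes with each control period).
- vision.capture(name): name is "scene" or "top" or "wrist"; returns a dict with "frame" (384x512x3 uint8, red, green, blue), "fov_y" (degrees; the focal length in pixels is half the picture's height over the tangent of half this angle, whatever the lens; pixels are square), "cx", "cy" (the principal point, pixels), "k1" (the pictures are not rectified: a ray, as slopes to the right and down, at radius r is drawn at 1 + k1 r^2 times it, then the intrinsics apply), "R" (3x3) and "t" (3): a world point X has camera coordinates R X + t. Camera axes: x right, y down, z forward; pixel columns grow to the right and rows downward; lengths in m; the calibration is good to about 2 mm. A picture is of the moment at which its call begins. There is no depth.
- env.hand_in(): hands the job in, once; it reports no verdict.
The state is a dict: "time": time; "joint_pos": joint angles; "dq": joint speeds; "effort": joint torques, N m; "position": TCP position; "eef_rot": TCP orientation; "contact_force": force on the tool from outside, world axes, zero at the start; "wrist_torque": the same for the moment, N m; "opening": finger opening in m.
Only numpy, scipy, OpenCV 4.12 (cv2) and the standard library are available. Lean on these libraries where they do the work, as an engineer would, in place of code of your own. Each camera call takes 0.05 s, during which the arm holds its last target.

### The job

On the black photo board, swing the yellow scale rule round its pin (it moves easily with a push near its free end) until its side lies close beside the red-capped jar, no more than a finger's width away, ready for the evidence photo. Do not shift or tip either jar, and leave the rule lying still.

Things in the scene. Friction and masses are not known exactly. Their poses are not given: they have to be found in the camera images.
- scale_rule: Yellow rule with black bars, 30 mm wide, 17 thick, pinned at one end to a black board (360 x 440, 10 thick) on the table. Origin: on the pivot, at the rule's underside, 13 mm above the table. x: along the rule to its free end, 300 mm away; y: across, to the left. Turns level; 0.6 N at 260 mm moves it; it stays where left. Starts between the two jars, turns past 60 degrees each way.
- red_center (a point): Target: upright loose sample jar with a RED cap, 40 mm diameter, 50 mm tall, 120 g, standing on the black board (10 mm above the table) left or right of the rule, 150 to 220 mm from the pivot. Point: half-way up on its axis.
- blue_center (a point): The other jar, the same but with a BLUE cap, on the other side of the rule; to be left alone. Point: half-way up on its axis.
Mind the look-alikes: they are no part of the job. What is shaped like the part that bears red_center but turquoise is not meant.

How it is judged:
By the outcome, as a careful person would: the job done as asked, in the order asked, and still so for the second after the job is handed in, with the robot touching nothing.
It also fails if it takes over 35 s, if anything falls off the work surface, if the arm or the gripper's body presses on something with over 40 N, if the wrist force passes 120 N, or if a joint passes its speed limit or range.

## Working session

There is one attempt and no reset: what is moved stays moved. The work goes in short steps, Python scripts to look and compute and a tool call to move; the robot and the scene stay as the last step left them, time stands still between calls to the robot, and variables do not carry over. Pictures are saved under pics/ and viewed, and the job is handed in when it is done.

Besides the shell and the picture viewer there is one more tool, called after "Call:" in YAML: its name, and indented under it one key for each argument. step_arm: Moves the arm, as the interface text tells. Its arguments: {"type":"object","properties":{"commands":{"type":"array"},"claw":{"type":"number"},"newtons":{"type":"number"}},"required":["commands"]}

```bash
mkdir -p pics; ls; python3 - <<'E'
from rig import env, vision
import cv2, numpy as np, pickle
d={}
for n in ("scene","top"):
    c=vision.capture(n); d[n]=c
    cv2.imwrite(f"pics/{n}0.png",cv2.cvtColor(c["frame"],cv2.COLOR_RGB2BGR))
    print(n,c["fov_y"],c["cx"],c["cy"],c["k1"],np.round(c["R"],3).tolist(),np.round(c["t"],3))
pickle.dump(d,open("c0.pkl","wb"))
s=env.get_state(); print(s, env.pinch_z)
E
```

```text
pics
scene 44.12008690648393 247.14347745523528 192.14552709058393 0.06729352408043468 [[0.127, 0.992, -0.001], [0.59, -0.076, -0.804], [-0.797, 0.102, -0.595]] [-0.023 -0.239  1.171]
top 49.173584761631076 246.98351748419202 193.14938199501552 -0.03753539833261716 [[0.026, -1.0, -0.008], [-0.998, -0.025, -0.066], [0.065, 0.01, -0.998]] [-0.027  0.458  0.763]
{'time': 0.1, 'joint_pos': array([-1.40211471e+00,  8.78949143e-02,  1.37213485e+00, -3.45037184e-06,
        1.68358926e+00, -1.03102250e-01]), 'dq': array([ 0.0004531 , -0.00185099, -0.00395481, -0.00088003, -0.0003697 ,
       -0.00010154]), 'effort': array([ 2.09779042e-03, -3.53016937e+01, -3.14218855e+01, -1.18776438e-04,
        7.96190347e-03, -9.12887174e-06]), 'position': array([ 0.14756441, -0.52936406,  0.23023252]), 'eef_rot': array([ 9.90780409e-01,  1.35473817e-01, -3.49295827e-05, -1.01258478e-03]), 'contact_force': array([-0.07668444,  0.51060887,  0.5243356 ]), 'wrist_torque': array([ 0.00510372, -0.01153578, -0.00976266]), 'opening': 0.08525541407552929} 0.0187
```

View pics/scene0.png

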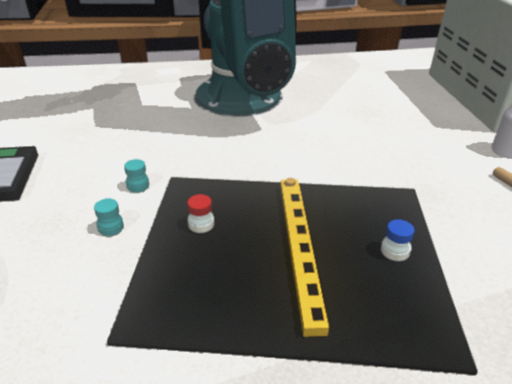

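View pics/top0.png

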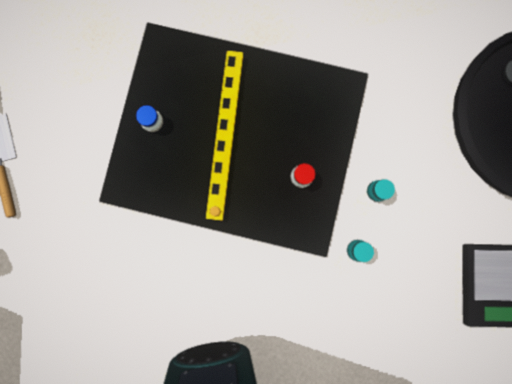

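Top view: the red-capped jar is at (303,175), the blue one at (148,116), and the rule runs from its pivot at (215,212) to its free end at (234,55). The turquoise look-alikes are at (382,190) and (362,251), off the board. Red-capped on the board is the one meant; I'll measure it and check it in a crop.

```bash
cat > h.py <<'E'
import cv2, numpy as np
def ray(c,uv):
    f=192/np.tan(np.radians(c["fov_y"]/2)); 
    K=np.array([[f,0,c["cx"]],[0,f,c["cy"]],[0,0,1.]])
    n=cv2.undistortPoints(np.array(uv,float).reshape(-1,1,2),K,np.array([c["k1"],0,0,0.]))[:,0]
    d=np.c_[n,np.ones(len(n))]@np.array(c["R"]); o=-np.array(c["R"]).T@np.array(c["t"]); return o,d
def plane(c,uv,z):
    o,d=ray(c,uv); return o+d*((z-o[2])/d[:,2])[:,None]
def masks(c):
    h=cv2.cvtColor(c["frame"],cv2.COLOR_RGB2HSV); H,S,V=[h[...,i].astype(int) for i in range(3)]
    return dict(red=((H<6)|(H>174))&(S>150)&(V>80),blue=(H>105)&(H<130)&(S>150)&(V>80),yellow=(H>20)&(H<35)&(S>150)&(V>100))
def big(m):
    n,l,s,cc=cv2.connectedComponentsWithStats(m.astype(np.uint8),connectivity=8); i=1+np.argmax(s[1:,4]); return l==i,cc[i],s[i]
def tri(c1,u1,c2,u2):
    o1,d1=ray(c1,[u1]);o2,d2=ray(c2,[u2]); d1=d1[0];d2=d2[0]
    a=np.linalg.lstsq(np.c_[d1,-d2],o2-o1,rcond=None)[0]; p,q=o1+a[0]*d1,o2+a[1]*d2; return (p+q)/2,np.linalg.norm(p-q)
def rule(c,z=0.030):
    m,_,s=big(masks(c)["yellow"]); cs,_=cv2.findContours(m.astype(np.uint8),cv2.RETR_EXTERNAL,cv2.CHAIN_APPROX_NONE)
    P=plane(c,max(cs,key=len)[:,0],z)[:,:2]; r=cv2.minAreaRect((P*1000).astype(np.float32)); return r,cv2.boxPoints(r)
E
python3 - <<'E'
import pickle
from h import *
d=pickle.load(open("c0.pkl","rb"));T,S=d["top"],d["scene"]
for k in("red","blue"):
    a=big(masks(T)[k]);b=big(masks(S)[k]); print(k,a[1],a[2],b[1],b[2],tri(T,a[1],S,b[1]),[plane(T,[a[1]],z)[0] for z in(.055,.06)],plane(S,[b[1]],.053))
for n,c in d.items():
    r,b=rule(c); print(n,r,np.round(b).tolist())
print("pivot",plane(T,[(215,212)],.03),plane(S,[(290,182)],.03))
print("board corners",plane(T,[(149,23),(367,73),(327,256),(100,201)],.01).round(3).tolist())
f=cv2.cvtColor(T["frame"],cv2.COLOR_RGB2BGR)[20:270,90:400]; cv2.imwrite("pics/crop.png",cv2.resize(f,None,fx=2.4,fy=2.4,interpolation=cv2.INTER_CUBIC))
E
```

```text
red [304.40896359 173.27170868] [294 163  22  21 357] [199.57631579 204.01315789] [188 194  23  21 380] (array([ 0.49402409, -0.11547565,  0.05347635]), np.float64(0.0015034215047265622)) [array([ 0.49378923, -0.11603748,  0.055     ]), array([ 0.49320543, -0.11540471,  0.06      ])] [[ 0.49358704 -0.11473176  0.053     ]]
blue [145.93502825 115.09322034] [136 105  21  21 354] [400.01609658 230.71830986] [387 220  27  23 497] (array([0.59203606, 0.16884551, 0.05243579]), np.float64(0.0012442212709395687)) [array([0.591601  , 0.16879879, 0.055     ]), array([0.59035312, 0.16749773, 0.06      ])] [[0.59268541 0.16780322 0.053     ]]
scene ((577.50537109375, 27.53961181640625), (32.89360046386719, 319.8904113769531), 84.50501251220703) [[417.0, 26.0], [735.0, -4.0], [738.0, 29.0], [420.0, 59.0]]
top ((566.3528442382812, 29.157272338867188), (31.963193893432617, 316.77862548828125), 84.67346954345703) [[407.0, 28.0], [723.0, -1.0], [726.0, 30.0], [410.0, 60.0]]
pivot [[0.42202878 0.04171865 0.03      ]] [[0.4218435  0.04360615 0.03      ]]
board corners [[0.785, 0.183, 0.01], [0.695, -0.238, 0.01], [0.346, -0.166, 0.01], [0.437, 0.26, 0.01]]
```

View pics/crop.png

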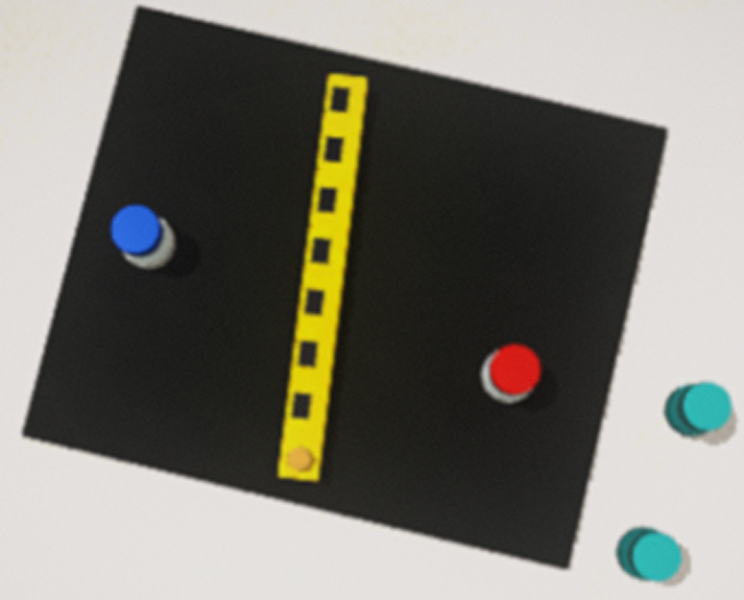

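The crop confirms it: the red-capped jar stands on the board to the right of the rule (−y side), and the turquoise ones are off the board. Pivot is about (0.422, 0.043), the rule is at −5.3°, and the red jar is about 174 mm from the pivot at −65.5°. Contact would come at about −54°, so I'll aim for about −52°. I'll push from the left with closed fingers, keeping tool x along the rule.

```bash
cat > g.py <<'E'
import sys; from h import *
from rig import env
from scipy.spatial.transform import Rotation as R
PIV=np.array([.422,.0425])
def go(x,y,z,head):
    s=env.get_state(); r=R.from_quat(s["eef_rot"]); M=r.as_matrix(); h=np.degrees(np.arctan2(M[1,0],M[0,0]))
    p=s["position"]; print("t",round(s["time"],2),"p",p.round(4),"head",round(h,2),"F",s["contact_force"].round(2),"open",round(s["opening"],4))
    print("shift(units) now-axes",(M.T@(np.array([x,y,z])-p)/.05).round(3),"yaw",round(h-head,2))
    v=p[:2]-PIV; print("polar r",np.hypot(*v).round(4),"ang",np.degrees(np.arctan2(v[1],v[0])).round(2))
def loc(a,lx,ly):
    a=np.radians(a); return PIV+np.array([np.cos(a)*lx-np.sin(a)*ly,np.sin(a)*lx+np.cos(a)*ly])
E
python3 -c "
from g import *
t=loc(-5.3,.245,.05);print(t);go(*t,.12,-5.3)"
```

```text
[0.67057108 0.06965544]
t 0.1 p [ 0.1476 -0.5294  0.2302] head 15.57 F [-0.08  0.51  0.52] open 0.0853
shift(units) now-axes [13.292 -8.728  2.225] yaw 20.87
polar r 0.6343 ang -115.64
```

Call:
step_arm:
  commands:
    - {"x":0,"y":0,"z":0,"yaw":7}
    - {"x":0,"y":0,"z":0,"yaw":7}
    - {"x":0,"y":0,"z":0,"yaw":7}
    - {"x":0,"y":0,"z":0,"yaw":0}
    - {"x":0,"y":0,"z":0,"yaw":0}
  claw: 0
  newtons: 30

```text
time: 0.6
position: [0.1476, -0.5296, 0.2309]
eef_rot: [0.999, -0.046, -0.0, -0.0]
contact_force: [0.1, 0.6, -0.1]
opening: 0.0124
```

```bash
python3 -c "
from g import *
t=loc(-5.3,.245,.05);print(t);go(*t,.12,-5.3)"
```

```text
[0.67057108 0.06965544]
t 0.6 p [ 0.1476 -0.5296  0.2309] head -5.28 F [ 0.09  0.64 -0.15] open 0.0124
shift(units) now-axes [  9.312 -12.896   2.226] yaw 0.02
polar r 0.6345 ang -115.62
```

Call:
step_arm:
  commands:
    - {"x":0.25,"y":-0.35,"z":0,"yaw":0}
    - {"x":0.45,"y":-0.65,"z":0,"yaw":0}
    - {"x":0.45,"y":-0.65,"z":0,"yaw":0}
    - {"x":0.45,"y":-0.65,"z":0,"yaw":0}
    - {"x":0.45,"y":-0.65,"z":0,"yaw":0}

```text
time: 1.1
position: [0.2643, -0.3914, 0.2312]
eef_rot: [0.999, -0.047, 0.0, 0.0]
contact_force: [1.5, -0.3, -0.1]
opening: 0.0006
```

Call:
step_arm:
  commands:
    - {"x":0.45,"y":-0.65,"z":0,"yaw":0}
    - {"x":0.45,"y":-0.65,"z":0,"yaw":0}
    - {"x":0.45,"y":-0.65,"z":0,"yaw":0}
    - {"x":0.45,"y":-0.65,"z":0,"yaw":0}
    - {"x":0.45,"y":-0.65,"z":0,"yaw":0}

```text
time: 1.6
position: [0.3918, -0.2401, 0.2314]
eef_rot: [0.999, -0.046, 0.0, 0.0]
contact_force: [0.2, -0.9, 0.0]
opening: -0.0003
```

Call:
step_arm:
  commands:
    - {"x":0.45,"y":-0.65,"z":0,"yaw":0}
    - {"x":0.45,"y":-0.65,"z":0,"yaw":0}
    - {"x":0.45,"y":-0.65,"z":0,"yaw":0}
    - {"x":0.45,"y":-0.65,"z":0,"yaw":0}
    - {"x":0.45,"y":-0.65,"z":0,"yaw":0}

```text
time: 2.1
position: [0.5192, -0.0889, 0.2313]
eef_rot: [0.999, -0.046, 0.0, 0.0]
contact_force: [0.7, -0.2, 0.0]
opening: 0.0002
```

```bash
python3 -c "
from g import *
t=loc(-5.3,.245,.05);print(t);go(*t,.12,-5.3)"
```

```text
[0.67057108 0.06965544]
t 2.1 p [ 0.5192 -0.0889  0.2313] head -5.29 F [ 0.69 -0.16  0.04] open 0.0002
shift(units) now-axes [ 2.722 -3.438  2.225] yaw 0.01
polar r 0.1635 ang -53.52
```

Call:
step_arm:
  commands:
    - {"x":0.6,"y":-0.75,"z":0.3,"yaw":0}
    - {"x":0.6,"y":-0.75,"z":0.4,"yaw":0}
    - {"x":0.6,"y":-0.75,"z":0.5,"yaw":0}
    - {"x":0.55,"y":-0.7,"z":0.6,"yaw":0}
    - {"x":0.37,"y":-0.49,"z":0.4,"yaw":0}

```text
time: 2.6
position: [0.6644, 0.0638, 0.1233]
eef_rot: [0.999, -0.045, -0.001, -0.0]
contact_force: [0.2, -0.8, -0.4]
opening: 0.0001
```

```bash
python3 - <<'E'
from g import *
from rig import vision
t=loc(-5.3,.245,.05);go(*t,.02,-5.3)
c=vision.capture("scene"); cv2.imwrite("pics/s1.png",cv2.cvtColor(c["frame"],cv2.COLOR_RGB2BGR))
E
```

```text
t 2.6 p [0.6644 0.0638 0.1233] head -5.21 F [ 0.21 -0.77 -0.39] open 0.0001
shift(units) now-axes [ 0.117 -0.128  2.066] yaw 0.09
polar r 0.2434 ang 5.02
```

View pics/s1.png

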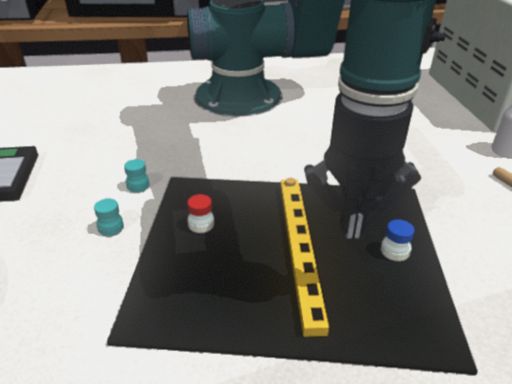

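The fingers show at (355,228), left of the rule; the rule and both jars haven't moved, and the tool is clear of the blue jar. Now I'll lower beside the rule.

Call:
step_arm:
  commands:
    - {"x":0,"y":0,"z":0.4,"yaw":0}
    - {"x":0,"y":0,"z":0.6,"yaw":0}
    - {"x":0,"y":0,"z":0.6,"yaw":0}
    - {"x":0,"y":0,"z":0.4,"yaw":0}
    - {"x":0,"y":0,"z":0,"yaw":0}

```text
time: 3.15
position: [0.6606, 0.0613, 0.0213]
eef_rot: [0.999, -0.047, -0.005, 0.0]
contact_force: [-1.0, -0.4, -1.6]
opening: 0.0
```

```bash
python3 - <<'E'
from g import *
t=loc(-5.3,.245,.05);go(*t,.021,-5.3)
E
```

```text
t 3.15 p [0.6606 0.0613 0.0213] head -5.34 F [-1.04 -0.4  -1.63] open 0.0
shift(units) now-axes [ 0.184 -0.184  0.004] yaw -0.04
polar r 0.2393 ang 4.51
```

Call:
step_arm:
  commands:
    - {"x":0,"y":0.07,"z":0,"yaw":0}
    - {"x":0,"y":0.07,"z":0,"yaw":0}
    - {"x":0,"y":0.07,"z":0,"yaw":0}
    - {"x":0.02,"y":0.12,"z":0,"yaw":1.5}
    - {"x":0.03,"y":0.2,"z":0,"yaw":2.5}

```text
time: 3.65
position: [0.6641, 0.0348, 0.0272]
eef_rot: [0.997, -0.083, 0.001, -0.0]
contact_force: [-0.4, 0.9, 0.2]
opening: -0.0
```

```bash
python3 - <<'E'
from g import *
from rig import vision
t=loc(-9.3,.24,.03);go(*t,.021,-9.3)
print(env.get_state()["joint_pos"].round(3))
c=vision.capture("scene"); r,b=rule(c);print(r)
E
```

```text
t 3.65 p [0.6641 0.0348 0.0272] head -9.56 F [-0.41  0.91  0.17] open -0.0
shift(units) now-axes [-0.004  0.03   0.125] yaw -0.26
polar r 0.2423 ang -1.83
[-0.033  0.45   1.336  0.     1.354  1.705]
((674.37060546875, 10.717538833618164), (31.833127975463867, 121.29840087890625), 82.82803344726562)
```

Call:
step_arm:
  commands:
    - {"x":0,"y":0,"z":0,"yaw":0}
    - {"x":0,"y":0,"z":0,"yaw":0}
    - {"x":0,"y":0,"z":0.02,"yaw":0}
    - {"x":0,"y":0,"z":0.02,"yaw":0}
    - {"x":0,"y":0,"z":0,"yaw":0}

```text
time: 4.2
position: [0.6633, 0.0352, 0.0237]
eef_rot: [0.997, -0.082, -0.0, 0.0]
contact_force: [-0.1, 0.2, 0.0]
opening: -0.0001
```

```bash
python3 - <<'E'
from g import *
from rig import vision
t=loc(-9.3,.24,.03);go(*t,.021,-9.3)
for n in ("top","scene"):
    c=vision.capture(n); cv2.imwrite(f"pics/{n}2.png",cv2.cvtColor(c["frame"],cv2.COLOR_RGB2BGR))
E
```

```text
t 4.2 p [0.6633 0.0352 0.0237] head -9.4 F [-0.09  0.19  0.02] open -0.0001
shift(units) now-axes [0.013 0.035 0.054] yaw -0.1
polar r 0.2414 ang -1.74
```

View pics/scene2.png

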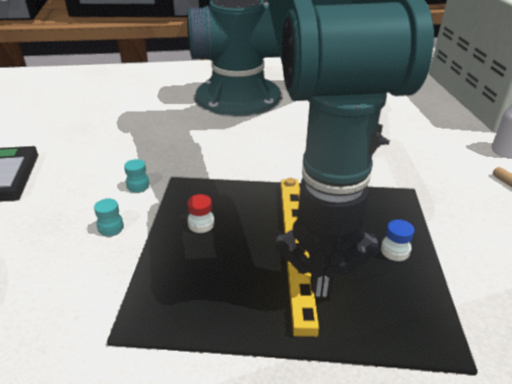

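View pics/top2.png

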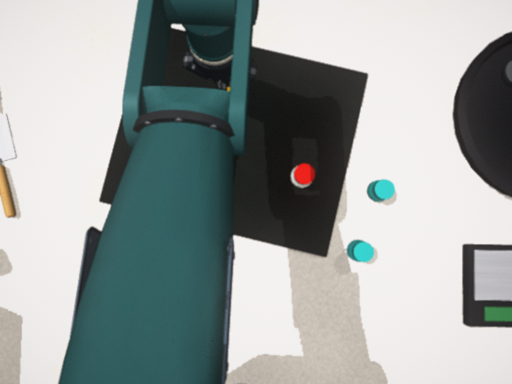

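The push works: the rule's end has moved to (305,330) and the finger sits beside it at (320,287). I'll keep going along the arc.

Call:
step_arm:
  commands:
    - {"x":0.02,"y":0.17,"z":0.03,"yaw":2}
    - {"x":0.03,"y":0.25,"z":0.03,"yaw":3}
    - {"x":0.03,"y":0.25,"z":0,"yaw":3}
    - {"x":0.03,"y":0.25,"z":0,"yaw":3}
    - {"x":0.03,"y":0.25,"z":0,"yaw":3}

```text
time: 4.8
position: [0.6545, -0.0235, 0.0234]
eef_rot: [0.979, -0.205, -0.001, -0.0]
contact_force: [-6.9, 3.1, 10.1]
opening: 0.0002
```

```bash
python3 - <<'E'
from g import *
t=loc(-23.3,.24,.03);go(*t,.021,-23.3)
E
```

```text
t 4.8 p [ 0.6545 -0.0235  0.0234] head -23.62 F [-6.86  3.1  10.08] open 0.0002
shift(units) now-axes [0.008 0.028 0.048] yaw -0.32
polar r 0.2417 ang -15.84
```

```bash
python3 - <<'E'
from g import *
from rig import vision
go(.6,0,.021,-23.3)
for n in ("wrist","scene"):
    c=vision.capture(n); cv2.imwrite(f"pics/{n}3.png",cv2.cvtColor(c["frame"],cv2.COLOR_RGB2BGR))
f=cv2.cvtColor(c["frame"],cv2.COLOR_RGB2BGR)[170:360,170:430]; cv2.imwrite("pics/s3c.png",cv2.resize(f,None,fx=3,fy=3,interpolation=cv2.INTER_CUBIC))
go(.6,0,.021,-23.3)
E
```

```text
t 4.8 p [ 0.6545 -0.0235  0.0234] head -23.62 F [-6.86  3.1  10.08] open 0.0002
shift(units) now-axes [-1.187  0.007  0.049] yaw -0.32
polar r 0.2417 ang -15.84
t 4.9 p [ 0.6541 -0.0249  0.0234] head -23.65 F [-6.5   1.78  9.21] open 0.0001
shift(units) now-axes [-1.191 -0.023  0.05 ] yaw -0.35
polar r 0.2417 ang -16.2
```

View pics/s3c.png

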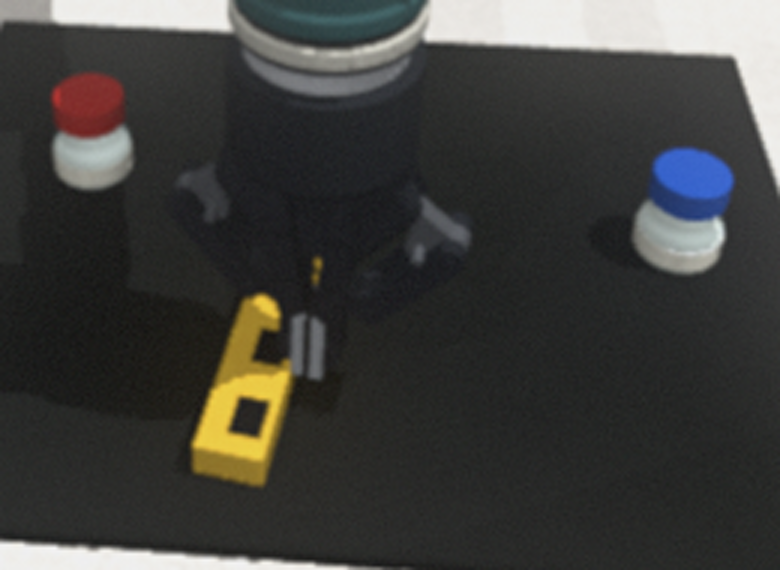

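View pics/wrist3.png

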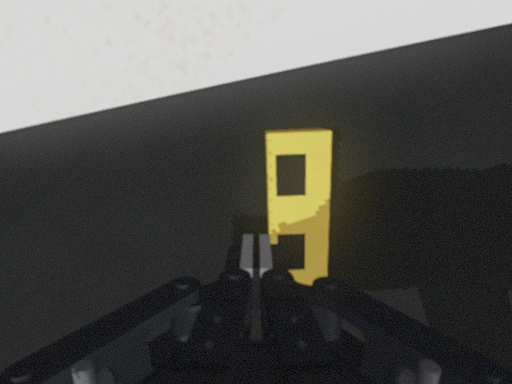

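```bash
python3 - <<'E'
from g import *
import pickle
S=pickle.load(open("c0.pkl","rb"))["scene"]
P=plane(S,[(170+192/3,170+443/3),(170+268/3,170+465/3),(170+292/3,170+365/3),(170+250/3,170+296/3)],.03)[:,:2]
print(P.round(4)); e=(P[0]+P[1])/2-PIV; print(np.hypot(*e),np.degrees(np.arctan2(e[1],e[0])))
t=P[1]-P[2];print(np.degrees(np.arctan2(t[1],t[0]))); t=P[0]-P[3];print(np.degrees(np.arctan2(t[1],t[0])))
E
```

```text
[[ 0.6981 -0.0831]
 [ 0.7129 -0.0536]
 [ 0.662  -0.0354]
 [ 0.6187 -0.0479]]
0.30438389242383357 -21.356078435288875
-19.69466911481484
-23.907245386074678
```

```bash
python3 - <<'E'
from g import *
s=env.get_state(); 
for k in("time","joint_pos","effort","contact_force","wrist_torque","dq"): print(k,np.round(s[k],3))
E
```

```text
time 4.9
joint_pos [-1.240e-01  4.340e-01  1.366e+00 -1.000e-03  1.343e+00  1.859e+00]
effort [ -1.205 -41.827 -27.548  -0.205  -1.953   0.06 ]
contact_force [-6.501  1.781  9.209]
wrist_torque [ 0.098  1.016 -0.035]
dq [ 0.018  0.001 -0.005  0.013 -0.004 -0.017]
```

Call:
step_arm:
  commands:
    - {"x":0,"y":0,"z":-0.02,"yaw":0}
    - {"x":0,"y":0,"z":-0.02,"yaw":0}
    - {"x":0,"y":0,"z":0,"yaw":0}
    - {"x":0,"y":0,"z":0,"yaw":0}
    - {"x":0,"y":0,"z":0,"yaw":0}

```text
time: 5.4
position: [0.6556, -0.0234, 0.0235]
eef_rot: [0.979, -0.203, 0.0, 0.0]
contact_force: [-0.9, -0.2, 4.2]
opening: -0.0
```

```bash
python3 - <<'E'
from g import *
s=env.get_state(); 
for k in("time","position","effort","contact_force","wrist_torque","dq"): print(k,np.round(s[k],3))
E
```

```text
time 5.4
position [ 0.656 -0.023  0.024]
effort [ 2.4200e-01 -4.4785e+01 -2.7276e+01  1.8000e-01 -2.4800e-01 -4.0000e-03]
contact_force [-0.86  -0.227  4.248]
wrist_torque [-0.085  0.095  0.04 ]
dq [ 0.002 -0.001  0.002  0.001 -0.002  0.001]
```

Raising the command did not change z while the force fell, so the closed fingertips are resting on the board: shut, they reach about 13 mm past the reported TCP. I'll lift about 6 mm; the tips will still be well below the rule's top.

Call:
step_arm:
  commands:
    - {"x":0,"y":0,"z":-0.06,"yaw":0}
    - {"x":0,"y":0,"z":-0.06,"yaw":0}
    - {"x":0,"y":0,"z":-0.02,"yaw":0}
    - {"x":0,"y":0,"z":0,"yaw":0}
    - {"x":0,"y":0,"z":0,"yaw":0}

```text
time: 5.9
position: [0.6551, -0.0232, 0.0299]
eef_rot: [0.979, -0.203, -0.0, 0.0]
contact_force: [-0.2, -0.1, 0.6]
opening: -0.0
```

```bash
python3 - <<'E'
from g import *
t=loc(-21.4,.245,.022);go(*t,.029,-21.4)
E
```

```text
t 5.9 p [ 0.6551 -0.0232  0.0299] head -23.42 F [-0.19 -0.09  0.63] open -0.0
shift(units) now-axes [0.081 0.035 0.018] yaw -2.02
polar r 0.2422 ang -15.74
```

Call:
step_arm:
  commands:
    - {"x":0.02,"y":0.17,"z":0,"yaw":1.6}
    - {"x":0.03,"y":0.25,"z":0,"yaw":3}
    - {"x":0.03,"y":0.25,"z":0,"yaw":3}
    - {"x":0.03,"y":0.25,"z":0,"yaw":3}
    - {"x":0.02,"y":0.17,"z":0,"yaw":2}

```text
time: 6.4
position: [0.6347, -0.0756, 0.0301]
eef_rot: [0.95, -0.311, -0.0, 0.0]
contact_force: [-0.2, 0.6, -0.1]
opening: -0.0001
```

```bash
python3 - <<'E'
from g import *
from rig import vision
t=loc(-47,.243,.022);go(*t,.029,-47)
for n in ("scene",):
    c=vision.capture(n); cv2.imwrite(f"pics/{n}4.png",cv2.cvtColor(c["frame"],cv2.COLOR_RGB2BGR))
f=cv2.cvtColor(c["frame"],cv2.COLOR_RGB2BGR)[170:360,130:430]; cv2.imwrite("pics/s4c.png",cv2.resize(f,None,fx=2.6,fy=2.6,interpolation=cv2.INTER_CUBIC))
E
```

```text
t 6.4 p [ 0.6347 -0.0756  0.0301] head -36.22 F [-0.16  0.57 -0.05] open -0.0001
shift(units) now-axes [0.029 1.085 0.022] yaw 10.78
polar r 0.2433 ang -29.04
```

View pics/s4c.png

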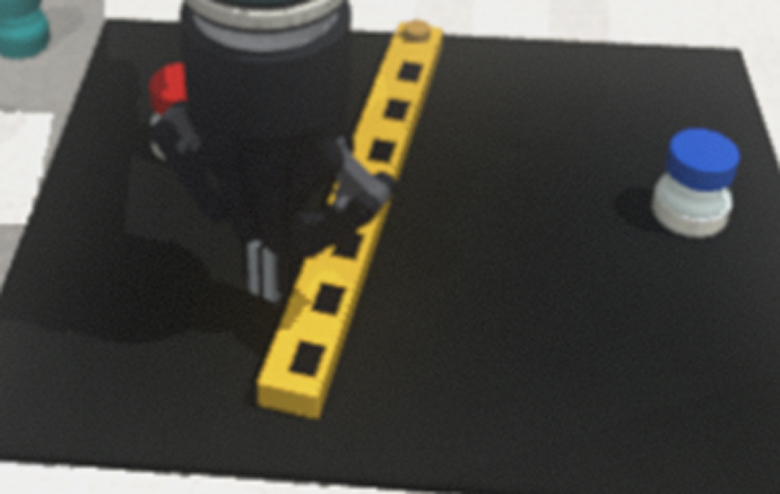

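The rule slipped out: the finger is now at (232,283) in the full picture, on or past the rule's right side. I'll check where the tip really is before moving on.

```bash
python3 - <<'E'
from g import *
from rig import vision
go(.6,-.1,.029,-47)
c=vision.capture("wrist"); cv2.imwrite("pics/w5.png",cv2.cvtColor(c["frame"],cv2.COLOR_RGB2BGR))
S=vision.capture("scene"); h,_,s=big(masks(S)["yellow"])
f=192/np.tan(np.radians(S["fov_y"]/2));K=np.array([[f,0,S["cx"]],[0,f,S["cy"]],[0,0,1.]])
for z in(.03,.0165,.0365):
  p=np.array([.6347,-.0756,z]); print(z,cv2.projectPoints(p,cv2.Rodrigues(np.array(S["R"]))[0],np.array(S["t"]),K,np.array([S["k1"],0,0,0.]))[0].ravel())
P=plane(S,[(130+258/2.6,170+380/2.6),(130+320/2.6,170+392/2.6)],.03)[:,:2]; e=P.mean(0)-PIV; print(P,np.hypot(*e),np.degrees(np.arctan2(e[1],e[0])))
E
```

```text
t 6.45 p [ 0.6342 -0.0766  0.03  ] head -36.3 F [-1.11 -0.51  0.21] open 0.0002
shift(units) now-axes [-0.274  0.781  0.021] yaw 10.7
polar r 0.2433 ang -29.31
0.03 [234.59339548 279.1360591 ]
0.0165 [234.7531001  286.04511907]
0.0365 [234.5149752  275.74990291]
[[ 0.69500912 -0.08868429]
 [ 0.70571917 -0.06031823]] 0.30195345831818604 -22.797856769425852
```

View pics/w5.png

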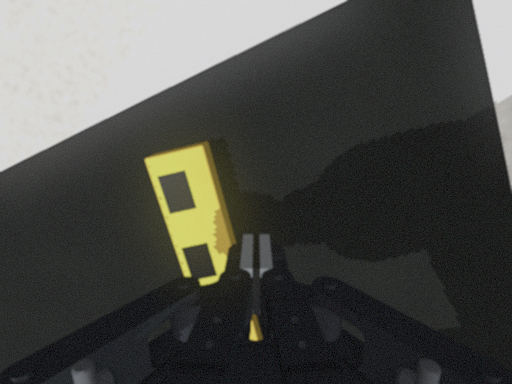

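```bash
python3 - <<'E'
from g import *
from rig import vision
def proj(c,p):
  f=192/np.tan(np.radians(c["fov_y"]/2));K=np.array([[f,0,c["cx"]],[0,f,c["cy"]],[0,0,1.]])
  return cv2.projectPoints(np.array(p,float).reshape(-1,3),cv2.Rodrigues(np.array(c["R"]))[0],np.array(c["t"]),K,np.array([c["k1"],0,0,0.]))[0].reshape(-1,2).round(1)
W=vision.capture("wrist");S=vision.capture("scene")
s=env.get_state();p=s["position"];M=R.from_quat(s["eef_rot"]).as_matrix();print(p,s["contact_force"])
for dz in(-.02,-.007,0,.007,.013):
  q=[p+M@np.array([dx,dy,dz]) for dx in(-.011,.011) for dy in (-.007,.007)]
  print(dz,"W",proj(W,q).tolist(),"S",proj(S,q).tolist())
print("t4.9",proj(S,[[.6541,-.0249,.0234],[.6541,-.0249,.0104]]))
f=cv2.cvtColor(S["frame"],cv2.COLOR_RGB2BGR)[240:310,190:290]; cv2.imwrite("pics/s6.png",cv2.resize(f,None,fx=8,fy=8,interpolation=cv2.INTER_CUBIC))
f=cv2.cvtColor(W["frame"],cv2.COLOR_RGB2BGR)[210:310,200:320]; cv2.imwrite("pics/w6.png",cv2.resize(f,None,fx=6,fy=6,interpolation=cv2.INTER_CUBIC))
E
```

```text
[ 0.63525845 -0.07408092  0.03008866] [ 0.19719241  0.58181919 -0.36762452]
-0.02 W [[239.1, 289.9], [268.3, 289.9], [238.3, 248.4], [268.9, 248.3]] S [[244.2, 265.3], [235.1, 261.7], [236.0, 276.0], [226.7, 272.2]]
-0.007 W [[240.5, 275.1], [267.3, 275.1], [239.8, 236.4], [267.8, 236.4]] S [[244.2, 272.2], [235.2, 268.6], [236.1, 283.0], [227.0, 279.2]]
0 W [[241.1, 268.1], [266.9, 268.1], [240.5, 230.8], [267.3, 230.8]] S [[244.3, 275.8], [235.3, 272.2], [236.2, 286.6], [227.1, 282.8]]
0.007 W [[241.7, 261.7], [266.4, 261.6], [241.1, 225.6], [266.8, 225.6]] S [[244.3, 279.4], [235.4, 275.8], [236.3, 290.2], [227.2, 286.4]]
0.013 W [[242.2, 256.5], [266.1, 256.5], [241.6, 221.5], [266.4, 221.5]] S [[244.3, 282.5], [235.5, 278.8], [236.4, 293.3], [227.4, 289.5]]
t4.9 [[274.1 289.7]
 [273.7 296.4]]
```

View pics/s6.png

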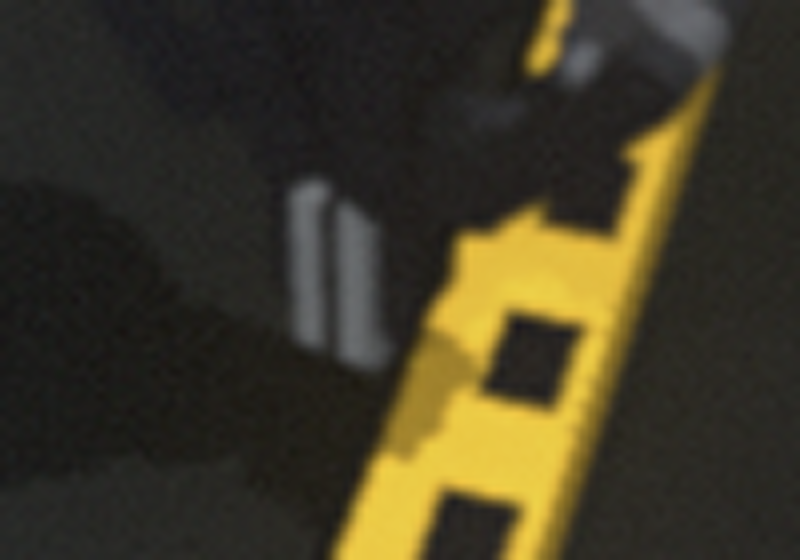

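View pics/w6.png

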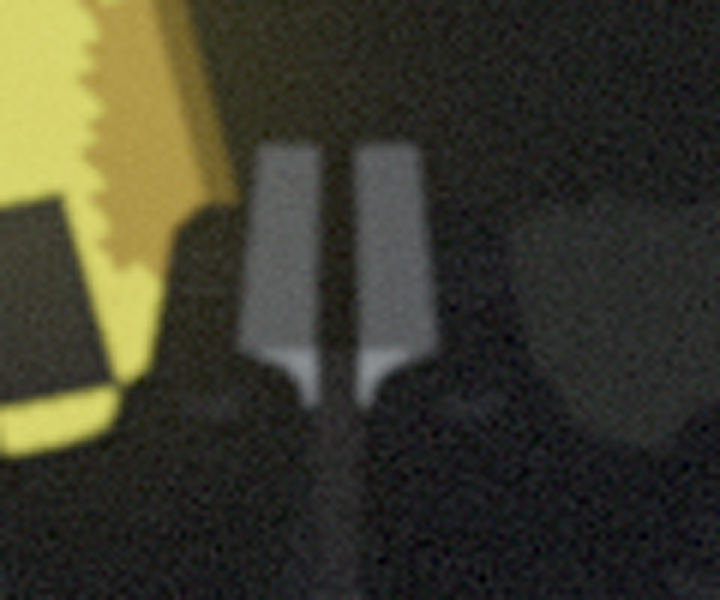

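The projection shows the reported TCP is the true tip. The narrow grey tips are only about 6.5 mm tall below the wider black finger, and that step was resting on the rule's top (tip at 23.5 mm), so my 30 mm height slid over it. My earlier guess about the board was wrong. The rule is at −22.8° and both jars are untouched. I'll lift back over to the left side and push with the tip at about 25.5 mm.

Call:
step_arm:
  commands:
    - {"x":0,"y":0,"z":-0.4,"yaw":-2.5}
    - {"x":0,"y":0,"z":-0.4,"yaw":-3}
    - {"x":0,"y":-0.3,"z":0,"yaw":-3}
    - {"x":0,"y":-0.5,"z":0,"yaw":-3}
    - {"x":0,"y":-0.3,"z":0,"yaw":-2}

```text
time: 7.15
position: [0.6614, -0.0237, 0.0704]
eef_rot: [0.981, -0.194, 0.0, -0.0]
contact_force: [0.5, 0.3, -0.4]
opening: -0.0002
```

```bash
python3 - <<'E'
from g import *
t=loc(-22.8,.245,.032);go(*t,.0255,-22.8)
E
```

```text
t 7.15 p [ 0.6614 -0.0237  0.0704] head -22.34 F [ 0.48  0.32 -0.38] open -0.0002
shift(units) now-axes [-0.028 -0.005  0.898] yaw 0.46
polar r 0.2484 ang -15.47
```

Call:
step_arm:
  commands:
    - {"x":0,"y":-0.1,"z":0.2,"yaw":0}
    - {"x":0,"y":0,"z":0.3,"yaw":0}
    - {"x":0,"y":0,"z":0.3,"yaw":0}
    - {"x":0,"y":0,"z":0.1,"yaw":0}
    - {"x":0,"y":0,"z":0,"yaw":0}

```text
time: 7.65
position: [0.6607, -0.0215, 0.0224]
eef_rot: [0.981, -0.196, -0.002, 0.0]
contact_force: [-0.4, -0.0, -0.6]
opening: -0.0003
```

```bash
python3 - <<'E'
from g import *
t=loc(-22.8,.245,.022);go(*t,.0255,-22.8)
E
```

```text
t 7.65 p [ 0.6607 -0.0215  0.0224] head -22.59 F [-0.39 -0.01 -0.55] open -0.0003
shift(units) now-axes [ 0.002  0.229 -0.062] yaw 0.21
polar r 0.2471 ang -15.02
```

Call:
step_arm:
  commands:
    - {"x":0,"y":0,"z":0,"yaw":0}
    - {"x":0,"y":0,"z":0,"yaw":0}
    - {"x":0,"y":0,"z":0,"yaw":0}
    - {"x":0,"y":0,"z":0,"yaw":0}
    - {"x":0,"y":0,"z":0,"yaw":0}

```text
time: 8.15
position: [0.6628, -0.0209, 0.0256]
eef_rot: [0.981, -0.195, 0.0, 0.0]
contact_force: [-0.2, -0.0, -0.6]
opening: 0.0003
```

Call:
step_arm:
  commands:
    - {"x":0,"y":0.1,"z":0,"yaw":0}
    - {"x":0,"y":0.14,"z":0,"yaw":0.5}
    - {"x":0.02,"y":0.18,"z":0,"yaw":2}
    - {"x":0.02,"y":0.21,"z":0,"yaw":2.5}
    - {"x":0.02,"y":0.21,"z":0,"yaw":2.5}

```text
time: 8.65
position: [0.6474, -0.0614, 0.0251]
eef_rot: [0.965, -0.261, -0.0, 0.0]
contact_force: [0.7, 0.3, 0.3]
opening: 0.0001
```

```bash
python3 - <<'E'
from g import *
from rig import vision
t=loc(-47,.245,.022);go(*t,.0255,-47)
S=vision.capture("scene")
f=cv2.cvtColor(S["frame"],cv2.COLOR_RGB2BGR)[170:360,130:430]; cv2.imwrite("pics/s7.png",cv2.resize(f,None,fx=2.6,fy=2.6,interpolation=cv2.INTER_CUBIC))
E
```

```text
t 8.65 p [ 0.6474 -0.0614  0.0251] head -30.26 F [0.73 0.33 0.35] open 0.0001
shift(units) now-axes [-0.122  1.467 -0.008] yaw 16.74
polar r 0.2482 ang -24.75
```

View pics/s7.png

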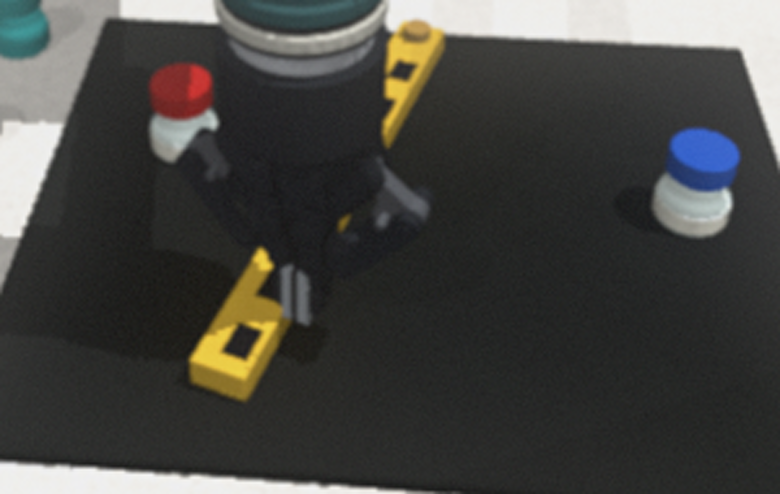

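It's now pushing properly, with the rule at about −30° and both jars unmoved. On to about −46°.

Call:
step_arm:
  commands:
    - {"x":0.01,"y":0.21,"z":0,"yaw":2.4}
    - {"x":0.01,"y":0.21,"z":0,"yaw":2.4}
    - {"x":0.01,"y":0.21,"z":0,"yaw":2.4}
    - {"x":0.01,"y":0.21,"z":0,"yaw":2.4}
    - {"x":0.01,"y":0.1,"z":0,"yaw":1.2}

```text
time: 9.2
position: [0.6228, -0.1017, 0.0253]
eef_rot: [0.937, -0.35, -0.0, 0.0]
contact_force: [-0.2, -0.8, 0.7]
opening: 0.0
```

```bash
python3 - <<'E'
from g import *
from rig import vision
t=loc(-47,.245,.022);go(*t,.0255,-47)
S=vision.capture("scene")
f=cv2.cvtColor(S["frame"],cv2.COLOR_RGB2BGR)[170:360,130:430]; cv2.imwrite("pics/s8.png",cv2.resize(f,None,fx=2.6,fy=2.6,interpolation=cv2.INTER_CUBIC))
E
```

```text
t 9.2 p [ 0.6228 -0.1017  0.0253] head -41.02 F [-0.22 -0.82  0.68] open 0.0
shift(units) now-axes [-0.004  0.532 -0.005] yaw 5.98
polar r 0.2472 ang -35.69
```

View pics/s8.png

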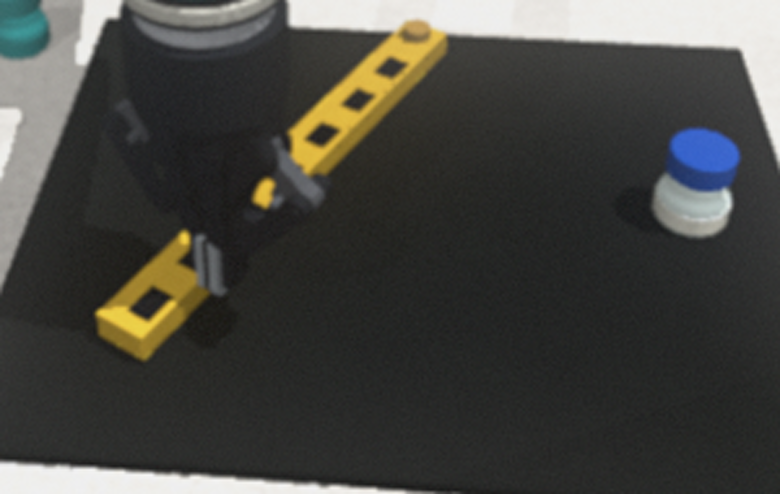

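```bash
python3 - <<'E'
from g import *
from rig import vision
go(.6,0,.0255,-47)
d={n:vision.capture(n) for n in("scene","top")}
for n,c in d.items(): cv2.imwrite(f"pics/{n}9.png",cv2.cvtColor(c["frame"],cv2.COLOR_RGB2BGR))
S=d["scene"]
# right (front-left) far edge of the upper part: top-left edge points & lower top edge from crop
q=lambda x,y:(130+x/2.6,170+y/2.6)
E_=plane(S,[q(97,315),q(145,340)],.03)[:,:2]; e=E_.mean(0)-PIV; print(np.hypot(*e),np.degrees(np.arctan2(*e[::-1])))
A=plane(S,[q(400,38),q(290,135),q(445,42),q(318,163)],.03)[:,:2]
for i in(0,2):
  t=A[i+1]-A[i]; print(np.degrees(np.arctan2(t[1],t[0])))
T=d["top"]; m,cc,s=big(masks(T)["red"]); print(cc,s)
E
```

```text
t 9.25 p [ 0.6225 -0.102   0.0252] head -41.03 F [-0.37 -1.12  0.73] open -0.0004
shift(units) now-axes [-1.679 -1.244 -0.007] yaw 5.97
polar r 0.2472 ang -35.79
0.30345228248806294 -40.19039993839714
-43.182272664147014
-42.523338761100455Traceback (most recent call last):
  File "<stdin>", line 13, in <module>
  File "h.py", line 13, in big
    n,l,s,cc=cv2.connectedComponentsWithStats(m.astype(np.uint8),connectivity=8); i=1+np.argmax(s[1:,4]); return l==i,cc[i],s[i]
                                                                                      ~~~~~~~~~^^^^^^^^^
    return _wrapfunc(a, 'argmax', axis=axis, out=out, **kwds)
    return bound(*args, **kwds)
ValueError: attempt to get argmax of an empty sequence
```

View pics/top9.png

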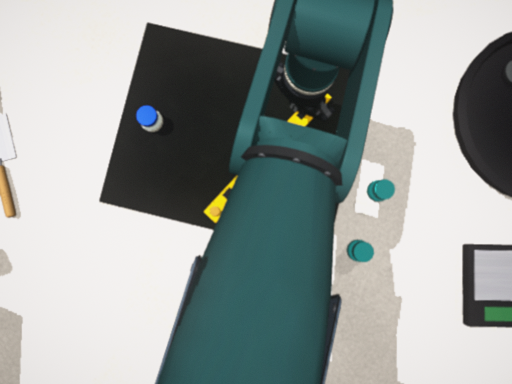

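The arm hides the red jar in both views. The rule measures about −40.5°, so I'll push about 7.5° more, then back off and look.

Call:
step_arm:
  commands:
    - {"x":0.01,"y":0.17,"z":0,"yaw":2}
    - {"x":0.01,"y":0.17,"z":0,"yaw":2}
    - {"x":0.01,"y":0.14,"z":0,"yaw":1.6}
    - {"x":0,"y":0.1,"z":0,"yaw":1.2}
    - {"x":0,"y":0.07,"z":0,"yaw":0.7}

```text
time: 9.85
position: [0.6018, -0.1256, 0.0252]
eef_rot: [0.912, -0.41, 0.0, 0.0]
contact_force: [1.4, 0.2, -0.1]
opening: -0.0002
```

```bash
python3 - <<'E'
from g import *
t=loc(-51,.245,.022);go(*t,.0255,-51)
E
```

```text
t 9.85 p [ 0.6018 -0.1256  0.0252] head -48.43 F [ 1.35  0.15 -0.11] open -0.0002
shift(units) now-axes [ 0.013  0.24  -0.006] yaw 2.57
polar r 0.2462 ang -43.07
```

Call:
step_arm:
  commands:
    - {"x":0,"y":-0.1,"z":0,"yaw":0}
    - {"x":0.1,"y":-0.4,"z":-0.1,"yaw":0}
    - {"x":0.2,"y":-0.8,"z":-0.2,"yaw":0}
    - {"x":0.2,"y":-0.8,"z":-0.2,"yaw":0}
    - {"x":0.2,"y":-0.8,"z":-0.2,"yaw":0}

```text
time: 10.35
position: [0.7349, -0.0537, 0.0604]
eef_rot: [0.912, -0.409, -0.0, 0.0]
contact_force: [0.8, -1.4, 0.8]
opening: -0.0002
```

```bash
python3 - <<'E'
from g import *
from rig import vision
go(.6,0,.0255,-51)
d={n:vision.capture(n) for n in("scene","top")}
for n,c in d.items(): cv2.imwrite(f"pics/{n}10.png",cv2.cvtColor(c["frame"],cv2.COLOR_RGB2BGR))
E
```

```text
t 10.35 p [ 0.7349 -0.0537  0.0604] head -48.33 F [ 0.78 -1.42  0.85] open -0.0002
shift(units) now-axes [-2.595  1.301  0.699] yaw 2.67
polar r 0.3273 ang -17.09
```

View pics/scene10.png

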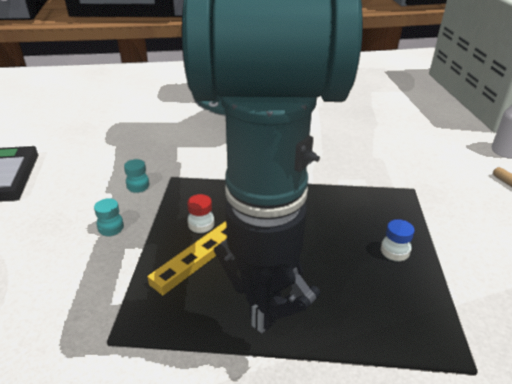

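View pics/top10.png

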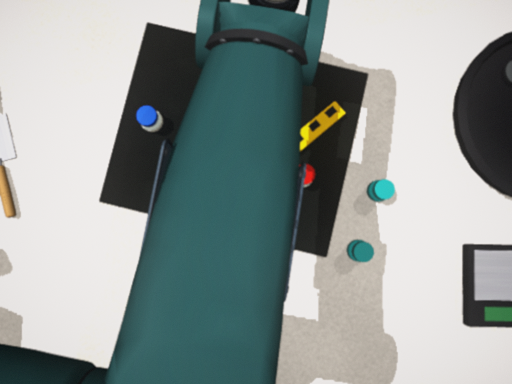

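The red jar still stands at (200,205) in the scene view, unmoved, and the rule now lies beside it. Next I'll measure the gap.

```bash
cat > m.py <<'E'
from g import *
def meas(c,name):
    m,_,s=big(masks(c)["yellow"]); cs,_=cv2.findContours(m.astype(np.uint8),cv2.RETR_EXTERNAL,cv2.CHAIN_APPROX_NONE)
    P=plane(c,max(cs,key=len)[:,0],.03)[:,:2]
    r=cv2.minAreaRect((P*1000).astype(np.float32)); b=cv2.boxPoints(r)
    e=b[np.argsort(-np.hypot(*(b/1000-PIV).T))[:2]].mean(0)/1000-PIV
    v=[b[1]-b[0],b[2]-b[1]]; v=max(v,key=np.linalg.norm); a=np.degrees(np.arctan2(v[1],v[0])); a=(a+90)%180-90
    print(name,"box",np.round(r[1],1),"ang",round(a,2),"end r",np.hypot(*e).round(4),"end ang",np.degrees(np.arctan2(e[1],e[0])).round(2))
    try:
        mm,cc,s=big(masks(c)["red"]); print(" red",cc.round(1),s, plane(c,[cc],.0535)[0].round(4))
    except Exception as x: print("no red")
E
python3 - <<'E'
from m import *
for n in("scene","top"):
    f=cv2.imread(f"pics/{n}10.png")
    from rig import vision
    import pickle
    c=dict(pickle.load(open("c0.pkl","rb"))[n]); meas(c,n+"0"); c["frame"]=f[...,::-1].copy(); meas(c,n)
a=np.radians
for ang in(-47,-48,-49,-50,-51,-52): 
    v=np.array([.494,-.1152])-PIV; print(ang,"gap mm",1000*(abs(-np.sin(a(ang))*v[0]+np.cos(a(ang))*v[1])-.035))
f=cv2.imread("pics/scene10.png")[185:300,130:250]; cv2.imwrite("pics/s10c.png",cv2.resize(f,None,fx=5,fy=5,interpolation=cv2.INTER_CUBIC))
E
```

```text
scene0 box [ 32.9 319.9] ang -5.49 end r 0.3162 end ang -5.5
 red [199.6 204. ] [188 194  23  21 380] [ 0.4942 -0.1147  0.0535]
scene box [ 43.  160.4] ang -48.49 end r 0.3108 end ang -47.02
 red [199.3 204.1] [188 194  23  21 404] [ 0.4944 -0.1152  0.0535]
top0 box [ 32.  316.8] ang -5.33 end r 0.3034 end ang -5.3
 red [304.4 173.3] [294 163  22  21 357] [ 0.494  -0.1162  0.0535]
top box [ 32.2 110.4] ang -48.55 end r 0.3027 end ang -48.33
 red [309.2 174.1] [304 164  11  20 158] [ 0.4927 -0.1247  0.0535]
-47 gap mm 19.893674865275727
-48 gap mm 17.015469188419548
-49 gap mm 14.1214190957634
-50 gap mm 11.212406143000841
-51 gap mm 8.28931644365747
-52 gap mm 5.3530403991723166
```

View pics/s10c.png

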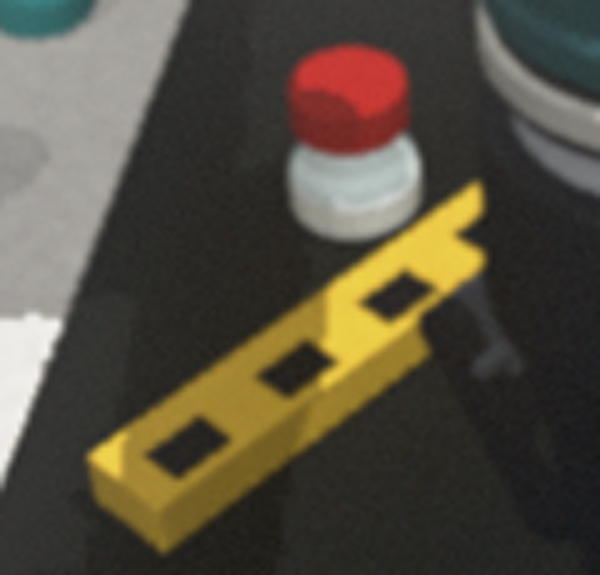

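The rule is at −48.4°, which gives a gap of about 16 mm. About 3° more, to roughly −51.5°, brings it to about 7 mm. I'll go back to just short of contact and finish slowly.

Call:
step_arm:
  commands:
    - {"x":-0.2,"y":0.8,"z":0.2,"yaw":0}
    - {"x":-0.2,"y":0.8,"z":0.2,"yaw":0}
    - {"x":-0.2,"y":0.7,"z":0.2,"yaw":0}
    - {"x":-0.1,"y":0.2,"z":0.1,"yaw":0}
    - {"x":0,"y":0,"z":0,"yaw":0}

```text
time: 10.95
position: [0.6139, -0.1121, 0.0235]
eef_rot: [0.912, -0.41, -0.002, 0.001]
contact_force: [1.3, -0.4, -0.7]
opening: -0.0001
```

Call:
step_arm:
  commands:
    - {"x":0,"y":0,"z":0,"yaw":1}
    - {"x":0,"y":0,"z":0,"yaw":1}
    - {"x":0,"y":0,"z":0,"yaw":1}
    - {"x":0,"y":0,"z":0,"yaw":0}
    - {"x":0,"y":0,"z":0,"yaw":0}

```text
time: 11.45
position: [0.6175, -0.1115, 0.0252]
eef_rot: [0.901, -0.433, 0.0, -0.0]
contact_force: [-0.3, -0.1, 0.5]
opening: -0.0001
```

```bash
python3 - <<'E'
from g import *
t=loc(-51.5,.245,.0227);go(*t,.0255,-51.5)
E
```

```text
t 11.45 p [ 0.6175 -0.1115  0.0252] head -51.3 F [-0.26 -0.07  0.47] open -0.0001
shift(units) now-axes [ 0.052  0.689 -0.005] yaw 0.2
polar r 0.2489 ang -38.23
```

Call:
step_arm:
  commands:
    - {"x":0,"y":0.2,"z":0,"yaw":0}
    - {"x":0,"y":0.18,"z":0,"yaw":0}
    - {"x":0.02,"y":0.12,"z":0,"yaw":0}
    - {"x":0.02,"y":0.1,"z":0,"yaw":0}
    - {"x":0,"y":0.06,"z":0,"yaw":0}

```text
time: 11.95
position: [0.5921, -0.1346, 0.0252]
eef_rot: [0.901, -0.433, 0.0, -0.0]
contact_force: [1.1, 0.2, -0.5]
opening: -0.0006
```

Call:
step_arm:
  commands:
    - {"x":0,"y":0.02,"z":0,"yaw":0}
    - {"x":0,"y":0,"z":0,"yaw":0}
    - {"x":0,"y":0,"z":0,"yaw":0}
    - {"x":0,"y":0,"z":0,"yaw":0}
    - {"x":0,"y":0,"z":0,"yaw":0}

```text
time: 12.45
position: [0.5918, -0.1344, 0.0251]
eef_rot: [0.901, -0.433, 0.0, 0.0]
contact_force: [-0.5, -0.1, 0.3]
opening: -0.0001
```

```bash
python3 - <<'E'
from g import *
t=loc(-51.5,.245,.0227);go(*t,.0255,-51.5)
E
```

```text
t 12.45 p [ 0.5918 -0.1344  0.0251] head -51.31 F [-0.53 -0.11  0.28] open -0.0001
shift(units) now-axes [ 0.016  0.001 -0.007] yaw 0.19
polar r 0.2452 ang -46.17
```

Call:
step_arm:
  commands:
    - {"x":0,"y":-0.1,"z":0,"yaw":0}
    - {"x":0.1,"y":-0.4,"z":-0.1,"yaw":0}
    - {"x":0.1,"y":-0.8,"z":-0.3,"yaw":0}
    - {"x":0.1,"y":-0.8,"z":-0.4,"yaw":0}
    - {"x":0,"y":-0.8,"z":-0.5,"yaw":0}

```text
time: 12.95
position: [0.715, -0.0549, 0.0894]
eef_rot: [0.901, -0.433, -0.001, 0.0]
contact_force: [0.7, -1.0, 0.4]
opening: -0.0002
```

Call:
step_arm:
  commands:
    - {"x":-0.4,"y":-0.8,"z":-0.5,"yaw":0}
    - {"x":-0.4,"y":-0.8,"z":-0.5,"yaw":0}
    - {"x":-0.4,"y":-0.8,"z":-0.5,"yaw":0}
    - {"x":-0.4,"y":-0.8,"z":-0.3,"yaw":0}
    - {"x":-0.4,"y":-0.8,"z":0,"yaw":0}

```text
time: 13.45
position: [0.8086, 0.1446, 0.1834]
eef_rot: [0.903, -0.43, 0.003, -0.002]
contact_force: [0.1, -0.1, 0.3]
opening: -0.0001
```

```bash
python3 - <<'E'
from m import *
from rig import vision
go(.6,0,.0255,-51)
d={n:vision.capture(n) for n in("scene","top")}
for n,c in d.items(): cv2.imwrite(f"pics/{n}11.png",cv2.cvtColor(c["frame"],cv2.COLOR_RGB2BGR)); meas(c,n)
E
```

```text
t 13.45 p [0.8086 0.1446 0.1834] head -50.88 F [ 0.08 -0.09  0.28] open -0.0001
shift(units) now-axes [-0.399  5.083  3.12 ] yaw 0.12
polar r 0.3998 ang 14.8
scene box [ 44.4 317.8] ang -51.89 end r 0.3094 end ang -50.14
 red [199.  204.3] [187 195  24  20 391] [ 0.4947 -0.1156  0.0535]
top box [ 33. 318.] ang -51.87 end r 0.3029 end ang -51.55
 red [304.9 173.2] [295 163  21  21 355] [ 0.4941 -0.117   0.0535]
```

View pics/scene11.png

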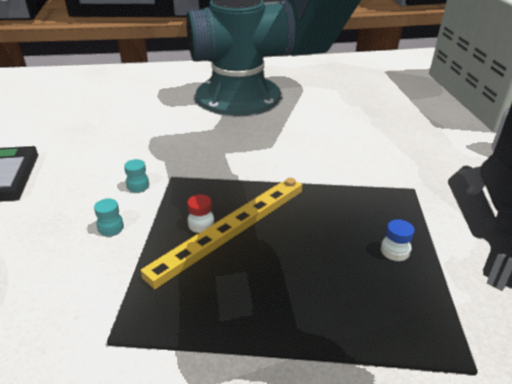

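View pics/top11.png

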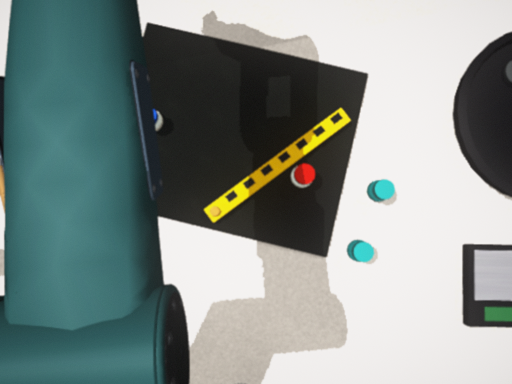

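```bash
python3 - <<'E'
from m import *
from rig import vision
T=vision.capture("top");S=vision.capture("scene"); s=env.get_state(); print(s["time"],np.abs(s["dq"]).max().round(3))
meas(T,"top");meas(S,"scene"); b=big(masks(S)["blue"]); print("blue",b[1])
for ang in(-51.2,-51.6,-51.9):
  for J in([.494,-.1155],[.4945,-.116]):
    v=np.array(J)-PIV;a=np.radians(ang); print(ang,J,1000*(abs(-np.sin(a)*v[0]+np.cos(a)*v[1])-.035))
f=T["frame"][100:225,200:360][...,::-1]; g=S["frame"][175:285,140:310][...,::-1]
cv2.imwrite("pics/f.png",np.vstack([cv2.resize(f,(600,300*600//384),interpolation=cv2.INTER_CUBIC)[:290],cv2.resize(g,(600,300),interpolation=cv2.INTER_CUBIC)]))
E
```

```text
13.65 0.043
top box [ 33. 318.] ang -51.86 end r 0.3029 end ang -51.54
 red [304.9 173.2] [295 163  21  21 355] [ 0.4942 -0.1171  0.0535]
scene box [ 44.1 317.7] ang -52.03 end r 0.3094 end ang -50.2
 red [199.  204.2] [187 195  24  20 388] [ 0.4947 -0.1157  0.0535]
blue [400.02380952 230.64087302]
-51.2 [0.494, -0.1155] 7.891068720518618
-51.2 [0.4945, -0.116] 7.8147016437351144
-51.6 [0.494, -0.1155] 6.715420356512548
-51.6 [0.4945, -0.116] 6.634147517988784
-51.9 [0.494, -0.1155] 5.832346691022012
-51.9 [0.4945, -0.116] 5.747397117611721
```

View pics/f.png

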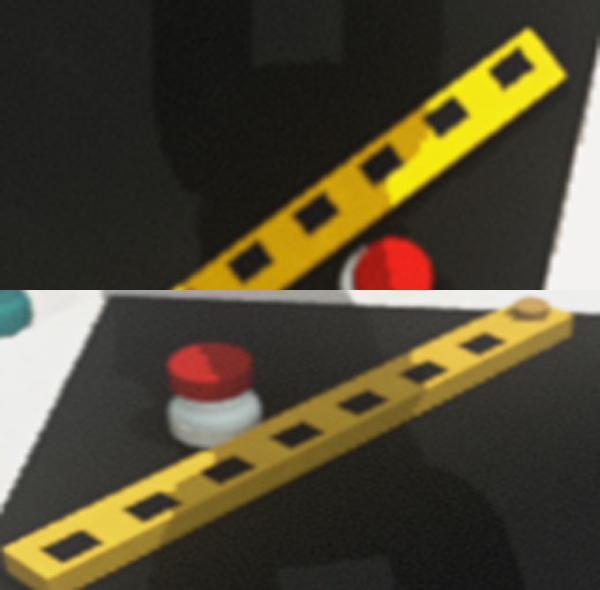

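The top crop shows a narrow dark gap between the rule's side and the upright red jar. The measured gap is about 6–7 mm, the rule is at about −51.7°, and the blue jar hasn't moved. I'll let the arm settle and hand in.

Call:
step_arm:
  commands:
    - {"x":0,"y":0,"z":0,"yaw":0}
    - {"x":0,"y":0,"z":0,"yaw":0}
    - {"x":0,"y":0,"z":0,"yaw":0}
    - {"x":0,"y":0,"z":0,"yaw":0}
    - {"x":0,"y":0,"z":0,"yaw":0}

```text
time: 14.15
position: [0.8068, 0.1412, 0.1788]
eef_rot: [0.902, -0.431, 0.0, -0.0]
contact_force: [-0.7, 0.7, -0.9]
opening: -0.0004
```

```bash
python3 - <<'E'
from rig import env
print(env.get_state()["dq"].round(3)); print(env.hand_in())
E
```

```text
[ 0.006  0.006 -0.002 -0.001  0.001 -0.001]
the job is handed in; nothing more can be done
None
```

I swung the yellow rule round its pin with the closed fingers until its side lay about 6–7 mm from the red-capped jar. I then drew the arm well clear and handed in at about 14 s.

**Last checks:** The rule is at about −51.7° and gave the same angle in two looks 0.2 s apart. Both jars are upright. The blue cap is within 0.1 px of where it started, and the red cap within about 0.6 px (roughly 1 mm), which I take as measurement noise.

**What went wrong on the way:** On my first push the wider part of the fingers rode on the rule's top, pressing with about 10 N. I took that for the board and lifted too high, so the tips slid over the rule. I lifted back and pushed again lower down, and no jar was touched.

**Where the checks disagreed:** In the scene view the rule's end bearing read −50.2° and its box angle −52.0°. The side face widens the outline there, so I relied on the top view (−51.5 to −51.9°).

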